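Clip the cover on a battery holder and keep pressing

ROBOT

A 6-joint arm with a two-finger parallel gripper is mounted at the origin on a cart in front of the work surface, level with it; the furniture and walls round the work are solid. World frame = base frame: x ahead of the robot, y to its left, z up, the work surface at z = 0. Lengths are in mm, angles in rad, forces in N, time in s.
With the tool pointing down it reaches from about 350 to 800 mm from the base axis. Payload 7.3 kg.
Tool frame: the origin (TCP) lies at the very end of the fingers, on their centre line; the grasp point (between the pads) lies 19 mm behind it; z points along the fingers, y is the line along which they close (so a half turn about z gives the same grasp; the last joint's range is limited). The gripper opens to 85 mm and grips with 20 to 120 N. Pads are 22 mm wide; open, the fingers measure 114 mm over their backs; the gripper's body (76 mm by 85 mm) begins 54 mm behind the grasp point. The pads swing forward as they close: fully open they stand 13 mm farther back than shut.
Start: joints at [-0.146, 0.342, 1.524, -0, 1.275, -0.146], TCP at [525.021, 0.019, 208.122] pointing down, gripper open.
Joint ranges: [-2.53, 2.53], [-0.77, 2.02], [0.04, 2.7], [-1, 4.14], [0.28, 2.66], [-3.11, 3.11]. Speed limits (rad/s): [2.57, 2.57, 3.14, 3.14, 3.14, 3.14].

INTERFACE

Orientations are given as a unit quaternion [x, y, z, w].
In Python, from rig import arm, grab_frame, finder gives the robot as it stands.
- The arm moves only by the tool move_arm, never from a script. Its argument "moves" is a list of rows, each a list of 3 entries, a list of its own where there are three numbers: the opening, from 0 (shut) to 1 (fully open), then the shift along the world's x, y, z in cm, then the turn about the world's z in degrees. A call has 1 to 20 rows; each row shifts and turns the commanded pose from where the row before left it; what a row does not reach is not made up. A row lasts 1/8 s, in which the tool goes at most 62.5 mm and 10.7 degrees, less where a joint would pass 70% of its speed; a pose out of reach is approached as far as the arm can. A call with a gripper value outside its range is refused whole. The fingers move at their own pace and stop on an object; the grip force is fixed at half the most. Time passes only in rows, so rows that do not move let the fingers close. It gives the time, the measured TCP pose, the force, the opening and the grip force at its end, in the units of the state.
- arm.get_state(): the state, without advancing time (a new reading comes with each control period).
- grab_frame(name): name is "scene" or "side" or "wrist"; returns a dict with "img" (420x560x3 uint8, red, green, blue), "fx", "fy", "cx", "cy" (pixels), "pose" (4x4, takes a point from camera to world coordinates); the wrist camera has in their place "T_tool_cam" (4x4, takes a point from camera to tool coordinates, whose origin is the TCP and whose axes are the flange's). Camera axes: x right, y down, z forward; pixel columns grow to the right and rows downward; lengths in mm; the calibration is good to about 2 mm. The wrist camera is an equidistant fisheye: a pixel r from the principal point sees the ray r / f radians off the axis. A picture is of the moment at which its call begins: read the wrist's pose just before it. There is no depth.
- arm.hand_in(): hands the job in; it is judged then, once.
Trained networks look in a picture, given as the dict that the camera call returned (one of the last four; its "shot" number tells which), for a name from the list of things; names that differ only in an ending like _2 or _b are one class to them, and where a whole thing is asked for, a point or a joint stands for the part that bears it (a point fixed in the world has none). Each returns a list of dicts, best first, with "p" (0 to 1); they miss things now and then, are a little off and sometimes report something else, mostly with a low value. They report only what shows in the picture. A call takes as long as a camera call. They do not tell look-alikes from the thing itself.
- finder.look_for(picture, thing): "location" ([x, y, z] in mm, in world coordinates, good to about 4 mm: the middle of the surface that is visible of it).
- finder.landmark_of(picture, thing): "location" ([x, y, z] in mm, in world coordinates, good to about 4 mm: a listed point, or the origin of a listed thing).
The state is a dict: "t": time; "q": joint angles; "joint_vel": joint speeds; "joint_efforts": joint torques, N m; "eef_pos": TCP position; "ee_rot": TCP orientation; "wrist_force": force on the tool from outside, world axes, zero at the start; "ft_torque": the same for the moment, N m; "finger_gap": opening from 0.0 (shut) to 1.0 (fully open); "gripper_force": force on a finger pad.
Only numpy, scipy, OpenCV 4.12 (cv2) and the standard library are available. Lean on these libraries where they do the work, as an engineer would, in place of code of your own. Each camera call takes 0.05 s, during which the arm holds its last target. There are 200 camera calls.

TASK

Lay the loose battery in the recess of the black battery holder and press it down flush (either end may point either way). Then set the grey cover on the holder, rib up and lengthwise between the two steel spring clips, and press it down until it snaps under both clips and lies flat; keep pressing down firmly, with 5 N or more, and finish while still pressing on the closed cover. Leave the cutters and the roll of tape where they are.

Things in the scene. Friction and masses are not known exactly. Their poses are not given: they have to be found in the camera images.
- battery: Loose battery lying on the bench, a cylinder 15 mm in diameter and 50 mm long, about 23 g. Origin at the centre of its underside, length along y, z up; its top is 14 mm above the origin. Grip it across x (12 to 15 mm between the fingers), near its top: the recess has no room for fingers.
- holder: Battery holder fixed to the bench, place and yaw vary: black base plate 66 mm (x) by 124 mm (y) by 5 mm, origin at the centre of its underside, z up. On it: the grey tray, two steel clips, four black corner guides at x = +-24.5 to +-28.5, y = +-20 to +-38 mm, 37 mm high plus an outward-leaning lip up to 44 mm; they lead the cover in with 1.5 mm play each side. |y| < 20 mm is free for fingers.
- tray: Grey block of the holder, 46 mm (x) by 83 mm (y) by 18 mm high. Origin at the centre of its underside, 5 mm above the bench, axes as the holder's. In its middle is the battery recess, 17 mm (x) by 54 mm (y), 14.5 mm deep: floor 3.5 mm above the origin. A seated battery's origin is 3.5 mm above the tray's and its top level with the top face or 1 mm under it.
- seat (a point): Centre of the tray's top face, 18 mm above the tray's origin and 23 mm above the bench; the closed cover's underside lies here. Axes as the holder's.
- bead_a (a point): Middle of the round inward bead (5 mm diameter, 26 mm long, along x) of the steel spring clip at the holder's +y end, 42.5 mm from its middle, 30 mm above the bench. The 24 mm wide blade stands behind it; above it a lead-in lip leans outward, its edge 39 mm above the bench. The clip at the -y end is its mirror image. Both bend outward as the cover is pushed past.
- cover: Loose grey clip cover lying rib up, about 60 g: plate 46 mm (x) by 85 mm (y) by 5 mm with round ends; in its middle an upright grip rib 12 mm (x) by 40 mm (y), its top 25 mm above the underside. Origin at the centre of the underside, z up. Either end may go either way.
- cover_under (a point): Centre of the cover's underside. The ends touch the clip lips when it is about 10 mm above the tray's top face; from there the push rises to some 10 to 20 N, about 6 mm above the face the clips give way, the push drops to nothing and the cover goes down on the tray, caught under the beads. One end may snap in before the other: go on pressing until both are down.
- flush_cutters: Blue-handled side cutters lying on the bench, 51 x 132 x 10 mm; not to be disturbed. Origin at the centre of the underside.
- tape_roll: Roll of black tape lying flat, 62 x 59 x 19 mm; not to be disturbed. Origin at the centre of the underside.
There are look-alikes about, which are no part of the job. What is shaped like the cover but turquoise is not meant.

How it is judged (in metres and radians):
On the way, in this order (a step that is already met when the one before it is completed fails the run):
1. the battery lies flush in the recess of the tray (x of battery in the frame of tray between -0.005 and 0.005 m and y of battery in the frame of tray between -0.005 and 0.005 m and z of battery in the frame of tray below 0.0055 m and angle between the y axis of battery and the y axis of tray, either way round below 0.08 rad), for 0.2 s.
2. the cover is snapped down flat on the tray, under both clips (x of cover in the frame of tray between -0.004 and 0.004 m and y of cover in the frame of tray between -0.004 and 0.004 m and z of cover in the frame of tray below 0.0195 m and angle between cover's own z axis and vertical below 0.04 rad and angle between the y axis of cover and the y axis of tray, either way round below 0.1 rad), for 0.2 s.
At the end, for the whole second after the job is handed in: Battery in the recess (within 5 mm in x and y, at most 2 mm above seated height, within 0.08 rad), cover closed (within 1.5 mm of the tray's top face, 4 mm of centre, 0.04 rad of flat, 0.1 rad of lengthwise) and still pressed: cover on tray over 4 N, fingers on cover over 3 N (all of step 1 and all of step 2 and contact force between cover and tray above 4 N and contact force between the fingers and cover above 3 N); the arm keeps its last pose, push and grip.
It fails at once if the cutters or the tape were moved more than 15 mm (distance of any of flush_cutters, tape_roll from where it was at the start of the episode above 0.015 m).
It also fails if it takes over 72 s, if anything falls off the work surface, if the arm or the gripper's body presses on something with over 40 N, if the wrist force passes 120 N, or if a joint passes its speed limit or range.

## Working session

There is one attempt and no reset: what is moved stays moved. The work goes in short steps, Python scripts to look and compute and a tool call to move; the robot and the scene stay as the last step left them, time stands still between calls to the robot, and variables do not carry over. Pictures are saved under pics/ and viewed, at most 10 in all, crops included, and the job is handed in when it is done.

Besides the shell and the picture viewer there is one more tool, called after "Call:" as name(argument=value, ...), one argument or row to a line, values as JSON. move_arm: Moves the arm, as the interface text tells. Its arguments: {"type":"object","properties":{"moves":{"type":"array"}},"required":["moves"]}

```bash
mkdir -p pics; ls
python3 - <<'E'
from rig import arm, grab_frame, finder
import cv2, numpy as np
s=arm.get_state(); print(s['t'],s['eef_pos'],s['ee_rot'],s['finger_gap'])
ims=[]
for n in ("scene","side"):
    p=grab_frame(n); ims.append(p['img']); cv2.imwrite(f'pics/{n}0.png',p['img'][:,:,::-1])
    print(n,p['fx'],p['cx'],p['cy'],np.round(p['pose'],3).tolist())
    for t in ("battery","holder","cover","flush_cutters","tape_roll","seat","bead_a","cover_under"):
        print(t,[(np.round(d['location']).tolist(),round(d['p'],2)) for d in finder.landmark_of(p,t)[:3]])
E
```

```text
pics
0.0 [5.24545192e+02 9.18903342e-02 2.07396215e+02] [ 7.07103720e-01  7.07109382e-01 -4.75628226e-04 -6.52049884e-04] 0.9992742358533667
scene 419.71767668602763 283.7324415696347 208.82289954252104 [[-0.855, -0.382, 0.351, 199.077], [-0.518, 0.607, -0.603, 541.801], [0.017, -0.697, -0.717, 664.778], [0.0, 0.0, 0.0, 1.0]]
battery [([472.0, 215.0, 1.0], 0.76)]
holder [([489.0, -22.0, 1.0], 0.85)]
cover [([438.0, -201.0, 1.0], 0.97), ([315.0, -191.0, 1.0], 0.86), ([344.0, -61.0, 3.0], 0.85)]
flush_cutters [([616.0, -205.0, 1.0], 0.68), ([486.0, -23.0, 7.0], 0.15)]
tape_roll [([676.0, 50.0, 2.0], 0.66)]
seat [([482.0, -25.0, 23.0], 0.82)]
bead_a [([477.0, 20.0, 30.0], 0.68), ([471.0, 213.0, -2.0], 0.39)]
cover_under [([433.0, -200.0, -3.0], 0.81), ([341.0, -62.0, 2.0], 0.81), ([308.0, -190.0, 2.0], 0.74)]
side 422.34867696616 270.9512333233567 206.24644335754905 [[0.992, -0.078, 0.104, 411.97], [-0.129, -0.509, 0.851, -741.331], [-0.013, -0.857, -0.515, 498.45], [0.0, 0.0, 0.0, 1.0]]
battery [([472.0, 216.0, 4.0], 0.53), ([489.0, -21.0, 3.0], 0.43)]
holder [([489.0, -21.0, 2.0], 0.95)]
cover [([314.0, -194.0, 4.0], 0.92), ([429.0, -203.0, 2.0], 0.6), ([343.0, -55.0, 1.0], 0.6)]
flush_cutters [([615.0, -207.0, -1.0], 0.58)]
tape_roll [([673.0, 46.0, -0.0], 0.63), ([487.0, -24.0, 1.0], 0.42)]
seat [([486.0, -21.0, 24.0], 0.87)]
bead_a [([475.0, 20.0, 34.0], 0.49)]
cover_under [([347.0, -57.0, -2.0], 0.95), ([371.0, 115.0, -2.0], 0.79), ([432.0, -203.0, -1.0], 0.73)]
```

View pics/scene0.png

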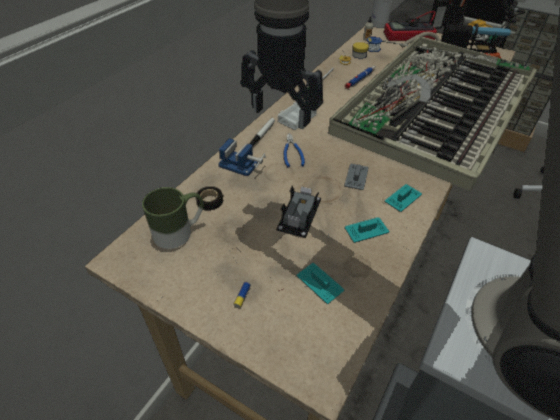

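View pics/side0.png

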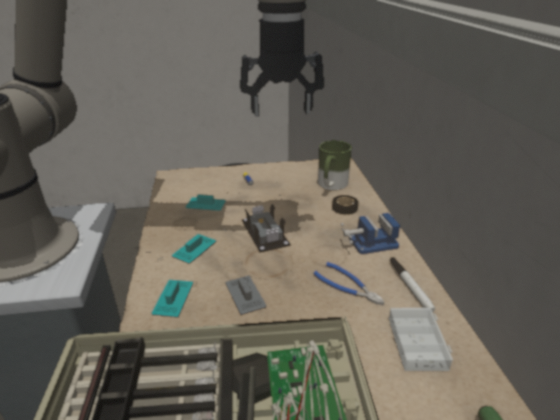

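The grey cover sits at scene px (357,176) and side px (245,293), around world (433,-202). The battery is at scene px (242,294), the holder at (299,212). The three turquoise ones are decoys. I'll go over the battery for a close look.

Call:
move_arm(
  moves=[
    [1, [-1.0, 4.3, -0.8], 0],
    [1, [-1.0, 4.3, -0.8], 0],
    [1, [-1.0, 4.3, -0.8], 0],
    [1, [-1.0, 4.3, -0.8], 0],
    [1, [-1.2, 4.3, -0.8], 0],
    [1, [0, 0, 0], 0],
  ],
)

```text
t: 1.65
eef_pos: [471.7, 217.3, 167.5]
ee_rot: [0.706, 0.709, -0.0, -0.001]
wrist_force: [0.2, -0.8, 0.5]
finger_gap: 1.0
gripper_force: 0.0
```

```bash
cat > h.py <<'E'
from rig import arm, grab_frame, finder
import cv2, numpy as np
from scipy.spatial.transform import Rotation as R
def T_tool(s):
    T=np.eye(4); T[:3,:3]=R.from_quat(s['ee_rot']).as_matrix(); T[:3,3]=s['eef_pos']; return T
def wrist(name=None):
    s=arm.get_state(); p=grab_frame('wrist')
    p['W']=T_tool(s)@p['T_tool_cam']
    if name: cv2.imwrite(f'pics/{name}.png',p['img'][:,:,::-1])
    return s,p
def topl(p,uv,z,fish=True):
    """pixels -> world points on plane z"""
    uv=np.atleast_2d(uv).astype(float); W=p['W'] if fish else p['pose']
    x=(uv[:,0]-p['cx'])/p['fx']; y=(uv[:,1]-p['cy'])/p['fy']
    if fish:
        r=np.hypot(x,y)+1e-12; d=np.c_[x/r*np.sin(r),y/r*np.sin(r),np.cos(r)]
    else: d=np.c_[x,y,np.ones_like(x)]
    d=d@W[:3,:3].T; o=W[:3,3]
    return o+d*((z-o[2])/d[:,2])[:,None]
def topx(p,X,fish=True):
    X=np.atleast_2d(X).astype(float); W=p['W'] if fish else p['pose']
    c=(X-W[:3,3])@W[:3,:3]
    if fish:
        th=np.arctan2(np.hypot(c[:,0],c[:,1]),c[:,2]); n=np.hypot(c[:,0],c[:,1])+1e-12
        u=c[:,:2]/n[:,None]*th[:,None]
    else: u=c[:,:2]/c[:,2:]
    return u*[p['fx'],p['fy']]+[p['cx'],p['cy']]
def rectify(p,cx,cy,half,z,ppm=4,fish=True,name=None):
    """orthophoto at plane z: column=+x world, row=-y... right=+x, up=+y"""
    n=int(2*half*ppm); g=(np.arange(n)+.5)/ppm-half
    X,Y=np.meshgrid(cx+g,cy-g); m=topx(p,np.c_[X.ravel(),Y.ravel(),np.full(X.size,z)],fish).reshape(n,n,2).astype(np.float32)
    im=cv2.remap(p['img'],m[...,0],m[...,1],cv2.INTER_LINEAR)[:,:,::-1].copy()
    if name: cv2.imwrite(f'pics/{name}.png',im)
    return im
E
python3 - <<'E'
from h import *
s,p=wrist('w1'); print(s['t'],s['eef_pos'],p['fx'],p['cx'],p['cy'],np.round(p['T_tool_cam'],2).tolist())
for t in ("battery",): print([(np.round(d['location']).tolist(),round(d['p'],2)) for d in finder.landmark_of(p,t)[:3]])
rectify(p,472,215,60,7,5,name='w1r')
E
```

```text
1.65 [471.66110233 217.30770937 167.52489331] 325.19226210127806 279.6993646029109 207.90025214565014 [[-0.0, -0.95, -0.32, 80.67], [1.0, -0.0, 0.0, -1.58], [-0.0, -0.32, 0.95, -165.57], [0.0, 0.0, 0.0, 1.0]]
[]
```

View pics/w1r.png

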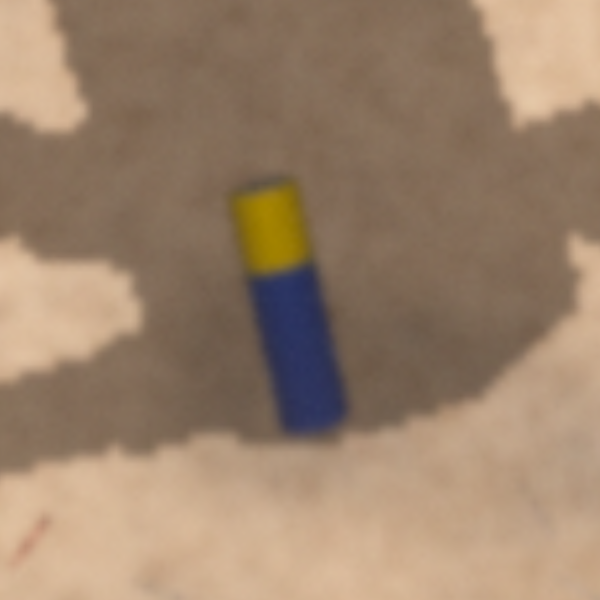

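The rectified wrist view shows the battery centred at px (290,308), so about (470,213.4) with yaw about +12°. Its size matches, at 50 x 14 mm. I'll turn, go down close and re-measure.

Call:
move_arm(
  moves=[
    [0.5, [-0.1, -0.2, -3], 6],
    [0.4, [-0.1, -0.2, -3], 6],
    [0.3, [0, 0, -3], 0],
    [0.3, [0, 0, -2.5], 0],
    [0.3, [0, 0, 0], 0],
    [0.3, [0, 0, 0], 0],
  ],
)

```text
t: 2.5
eef_pos: [472.1, 210.5, 54.2]
ee_rot: [0.63, 0.777, 0.001, 0.001]
wrist_force: [0.1, 0.3, 0.2]
finger_gap: 0.299
gripper_force: 0.0
```

```bash
cat >> h.py <<'E'
def batt_mask(im):
    hsv=cv2.cvtColor(im,cv2.COLOR_BGR2HSV); h,sa,v=cv2.split(hsv)
    m=(((h>100)&(h<135)&(sa>110))|((h>20)&(h<35)&(sa>150))).astype(np.uint8)
    m=cv2.morphologyEx(m,cv2.MORPH_OPEN,np.ones((5,5)))
    n,l,st,c=cv2.connectedComponentsWithStats(cv2.dilate(m,np.ones((9,9))))
    k=1+np.argmax(st[1:,4]); return m*(l==k)
E
python3 - <<'E'
from h import *
s,p=wrist('w2'); print(s['t'],s['eef_pos'],s['finger_gap'],R.from_quat(s['ee_rot']).as_matrix()[:2,1])
im=rectify(p,472,215,60,7,5,name='w2r')
m=batt_mask(im); pts=np.argwhere(m)[:,::-1].astype(np.float32); r=cv2.minAreaRect(pts)
print(r, 472+(r[0][0]-300)/5,215-(r[0][1]-300)/5)
E
```

```text
2.5 [472.09648919 210.53126253  54.17561697] 0.29902459360627887 [0.97836693 0.20686957]
((290.37921142578125, 310.64324951171875), (249.2192840576172, 69.85636138916016), 77.00537872314453) 470.0758422851562 212.87135009765626
```

View pics/w2.png

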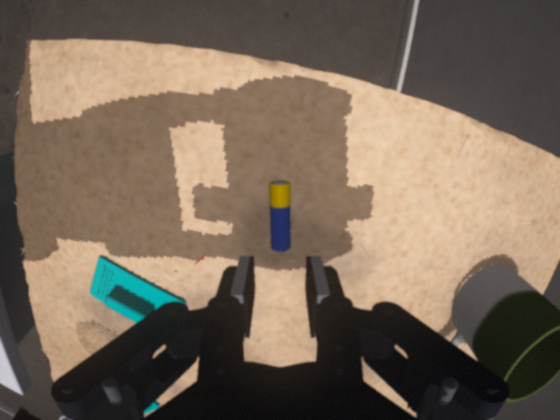

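The battery stands centred between the fingers at px (280,215), measured at (470.1,212.9) with yaw 13°. Now the descent and grip.

Call:
move_arm(
  moves=[
    [0.3, [-0.2, 0.2, -2], 1],
    [0.3, [0, 0, -2], 0],
    [0.3, [0, 0, -0.8], 0],
    [0.3, [0, 0, 0], 0],
    [0.1, [0, 0, 0], 0],
    [0.05, [0, 0, 0], 0],
    [0.05, [0, 0, 0], 0],
    [0.05, [0, 0, 0], 0],
  ],
)

```text
t: 3.55
eef_pos: [469.1, 213.1, 5.3]
ee_rot: [0.623, 0.783, 0.0, 0.0]
wrist_force: [-0.5, -0.2, 0.3]
finger_gap: 0.051
gripper_force: 0.0
```

Run:
```python
from h import *
s,p=wrist('w3'); cv2.imwrite('pics/w3c.png',cv2.resize(p['img'][150:300,180:380,::-1],(800,600)))
im=rectify(p,472,215,60,7,5)
m=batt_mask(im); pts=np.argwhere(m)[:,::-1].astype(np.float32); r=cv2.minAreaRect(pts)
print(r, 472+(r[0][0]-300)/5,215-(r[0][1]-300)/5,s['finger_gap'])
```

```text
((290.57647705078125, 314.5941162109375), (255.43560791015625, 70.50240325927734), 77.47119140625) 470.11529541015625 212.0811767578125 0.05143723516251205
```

View pics/w3c.png

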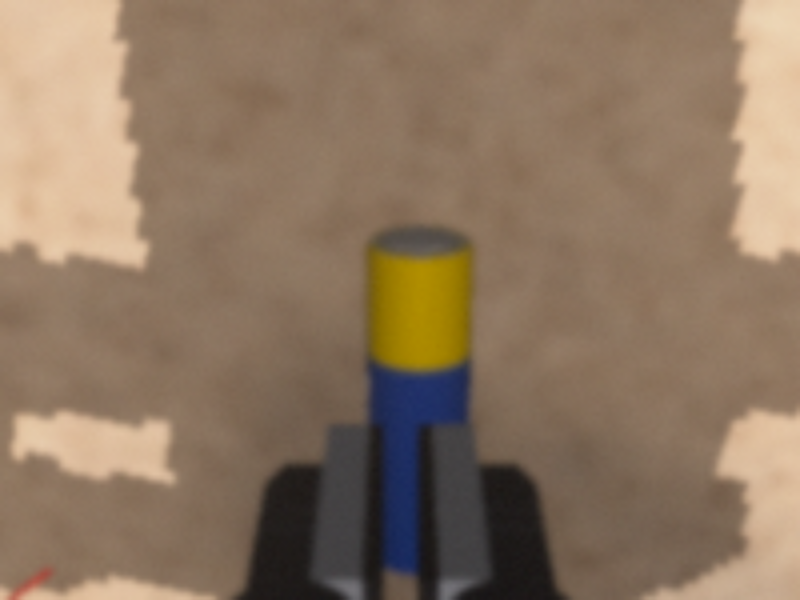

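The fingers are shut to about 4 mm, apparently above the battery, although the TCP reads z = 5. I'll check this from the other cameras with the TCP projected in.

Run:
```python
from h import *
s=arm.get_state(); e=s['eef_pos']; out=[]
for n in("scene","side"):
    p=grab_frame(n); u=topx(p,[e],False)[0]; print(n,u)
    M=np.array([[8,0,200-8*u[0]],[0,8,300-8*u[1]]]); im=cv2.warpAffine(p['img'][:,:,::-1],M,(400,600),flags=cv2.INTER_CUBIC)
    cv2.drawMarker(im,(200,300),(0,0,255),0,20,1)
    v=topx(p,[e+[0,0,30]],False)[0]; v=M[:,:2]@v+M[:,2]; cv2.drawMarker(im,tuple(int(a) for a in v),(0,255,0),0,20,1); out.append(im)
cv2.imwrite('pics/tcp.png',np.hstack(out))
```

```text
scene [244.24657015 294.94692426]
side [247.26886837 179.74908843]
```

View pics/tcp.png

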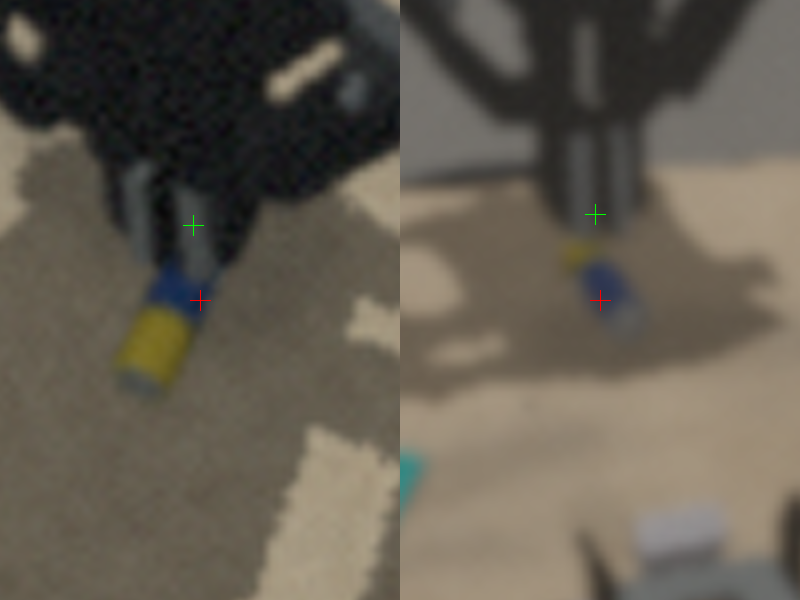

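The side view shows the tips about 24 mm above the projected TCP, so the reported TCP isn't at the finger ends. I'll find the true tip height by force: straddle the battery, then go down carefully.

Call:
move_arm(
  moves=[
    [0.3, [0, 0, 0], 0],
    [0.3, [0.05, -0.05, 0], 0],
    [0.3, [0, 0, 0], 0],
    [0.3, [0, 0, -1], 0],
    [0.3, [0, 0, -0.5], 0],
    [0.3, [0, 0, 0], 0],
  ],
)

```text
t: 4.45
eef_pos: [469.0, 212.4, -10.6]
ee_rot: [0.623, 0.783, -0.001, -0.0]
wrist_force: [-0.1, 0.3, 0.4]
finger_gap: 0.298
gripper_force: 0.0
```

Call:
move_arm(
  moves=[
    [0.3, [0, 0, -0.2], 0],
    [0.3, [0, 0, -0.1], 0],
    [0.3, [0, 0, 0], 0],
  ],
)

```text
t: 4.82
eef_pos: [469.5, 212.5, -12.9]
ee_rot: [0.623, 0.783, 0.0, 0.0]
wrist_force: [-0.7, 0.0, -0.3]
finger_gap: 0.296
gripper_force: 0.0
```

Call:
move_arm(
  moves=[
    [0.3, [0, 0, -0.2], 0],
    [0.3, [0, 0, -0.1], 0],
    [0.3, [0, 0, 0], 0],
  ],
)

```text
t: 5.2
eef_pos: [469.5, 212.5, -16.0]
ee_rot: [0.623, 0.783, -0.0, -0.0]
wrist_force: [0.7, -0.7, -0.4]
finger_gap: 0.297
gripper_force: 0.0
```

Call:
move_arm(
  moves=[
    [0.05, [0, 0, 0], 0],
    [0.05, [0, 0, 0], 0],
    [0.05, [0, 0, 0], 0],
    [0.05, [0, 0, 0], 0],
    [0.05, [0, 0, 0], 0],
  ],
)

```text
t: 5.82
eef_pos: [469.7, 212.6, -15.7]
ee_rot: [0.622, 0.783, 0.0, 0.0]
wrist_force: [-0.7, -0.4, 6.0]
finger_gap: 0.115
gripper_force: 59.8
```

Gripped too high: 9.8 mm wide, so the tip is around z 13. I'll reopen and go 6 mm lower.

Call:
move_arm(
  moves=[
    [0.3, [0, 0, 0], 0],
    [0.3, [0, 0, 0], 0],
    [0.3, [0, 0, -0.3], 0],
    [0.3, [0, 0, -0.3], 0],
    [0.3, [0, 0, 0], 0],
    [0.05, [0, 0, 0], 0],
    [0.05, [0, 0, 0], 0],
    [0.05, [0, 0, 0], 0],
    [0.05, [0, 0, 0], 0],
    [0.05, [0, 0, 0], 0],
  ],
)

```text
t: 7.08
eef_pos: [469.6, 212.6, -21.8]
ee_rot: [0.623, 0.783, 0.0, 0.0]
wrist_force: [0.1, -0.3, 2.2]
finger_gap: 0.12
gripper_force: 59.6
```

Call:
move_arm(
  moves=[
    [0.05, [0, 0, 1], 0],
    [0.05, [0, 0, 3], 0],
    [0.05, [0, 0, 4], 0],
    [0.05, [0, 0, 0], 0],
  ],
)

```text
t: 7.58
eef_pos: [471.6, 213.2, 61.4]
ee_rot: [0.622, 0.783, 0.003, 0.002]
wrist_force: [1.1, -0.6, -0.5]
finger_gap: 0.119
gripper_force: 59.3
```

Run:
```python
from h import *
s,p=wrist(); a=p['img'][150:300,180:380,::-1]
e=s['eef_pos']; q=grab_frame('side'); u=topx(q,[e+[0,0,25]],False)[0]
M=np.array([[8,0,200-8*u[0]],[0,8,300-8*u[1]]]); b=cv2.warpAffine(q['img'][:,:,::-1],M,(400,600),flags=cv2.INTER_CUBIC)
cv2.imwrite('pics/g1.png',np.hstack([cv2.resize(a,(800,600))[:,200:600],b])); print(e,s['finger_gap'],s['gripper_force'])
```

```text
[471.60302146 213.18885365  61.39944353] 0.11948582461991264 59.3266224861145
```

View pics/g1.png

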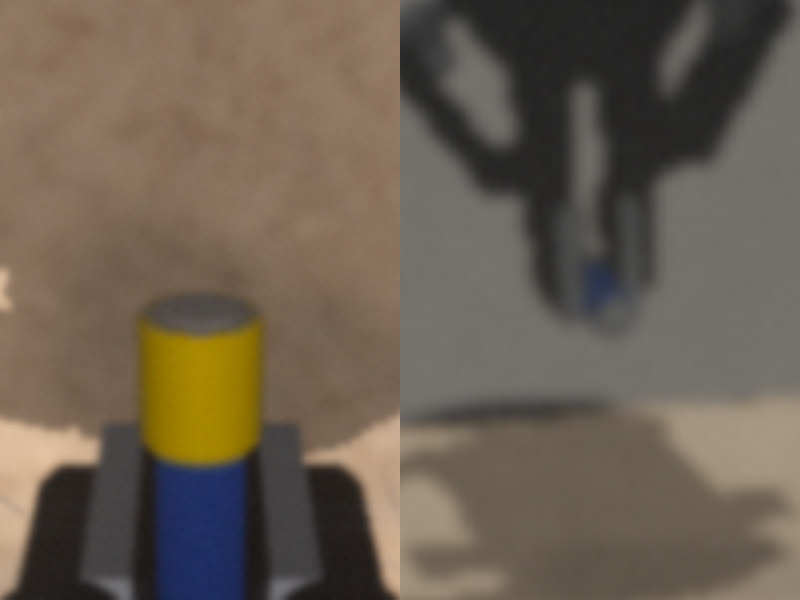

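The battery is held level, lower part about 7 mm below the fingertips, yellow end at px (200,380) of the left crop. Carrying it past the holder to view that unobstructed.

Call:
move_arm(
  moves=[
    [0.05, [0.5, -3, 1.5], 0],
    [0.05, [0.5, -5.2, 1.5], 0],
    [0.05, [0.5, -5.2, 0], 0],
    [0.05, [0.5, -5.2, 0], 0],
    [0.05, [0.5, -5.2, 0], 0],
    [0.05, [0.5, -5.2, 0], 0],
    [0.05, [0, 0, 0], 0],
    [0.05, [0, 0, 0], 0],
    [0.05, [0, 0, 0], 0],
  ],
)

```text
t: 8.8
eef_pos: [499.0, -76.2, 87.7]
ee_rot: [0.622, 0.783, -0.0, -0.001]
wrist_force: [1.1, 0.3, -1.0]
finger_gap: 0.119
gripper_force: 59.3
```

Run:
```python
from h import *
s,p=wrist('w4'); print(s['t'],s['eef_pos'],s['finger_gap'])
for t in ("seat","bead_a","holder","tray"): print(t,[(np.round(d['location'],1).tolist(),round(d['p'],2)) for d in finder.landmark_of(p,t)[:3]])
im=rectify(p,487,-22,75,23,4,name='w4r'); q=rectify(p,487,-22,75,5,4,name='w4b')
```

```text
8.8 [499.03398512 -76.16708623  87.65975155] 0.11861281870060789
seat [([490.2, -21.2, 24.5], 0.61)]
bead_a [([474.2, 22.6, 31.7], 0.74)]
holder [([487.8, -22.6, 0.9], 0.68), ([486.4, -22.9, 2.3], 0.53)]
tray [([487.5, -25.3, 2.5], 0.97)]
```

View pics/w4r.png

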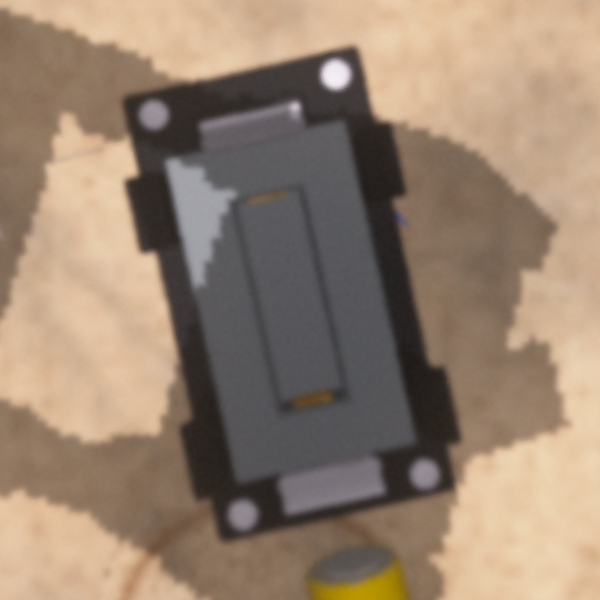

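The rectified view at z=23 shows tray corners at (165,160),(346,121),(415,440),(237,481), measuring 46.3 x 82 mm as expected. The centre is (484.8,-21.9), yaw 12.3°. Now the battery's position relative to the TCP.

Run:
```python
from h import *
s,p=wrist(); e=s['eef_pos']; M=R.from_quat(s['ee_rot']).as_matrix(); print(e)
for dz in (29,36):
    im=rectify(p,e[0],e[1],50,e[2]+dz,5)
    h,sa,v=cv2.split(cv2.cvtColor(im,cv2.COLOR_BGR2HSV)); m=((h>20)&(h<35)&(sa>150)).astype(np.uint8)
    m=cv2.morphologyEx(m,cv2.MORPH_OPEN,np.ones((5,5))); q=np.argwhere(m); X=np.c_[(q[:,1]-250)/5,(250-q[:,0])/5]
    a=X@M[:2,0]; b=X@M[:2,1]; print(dz,np.percentile(a,[1,50,99]),np.percentile(b,[1,50,99]))
    for lo in range(int(a.min()),int(a.max()),4):
        k=(a>=lo)&(a<lo+4); print(lo,b[k].min().round(1),b[k].max().round(1))
```

```text
[499.52357837 -76.74781477  88.16835104]
29 [ 7.22256229 15.74913566 24.17958073] [-8.53359376 -1.69492339  5.13720121]
6 -8.5 5.0
10 -8.7 5.3
14 -8.6 5.4
18 -8.8 5.5
22 -8.8 5.3
36 [10.98574752 19.09422185 27.09706877] [-8.18473789 -1.70512654  4.77518462]
10 -8.1 4.7
14 -8.4 4.9
18 -8.4 5.0
22 -8.4 5.0
26 -8.3 4.9
```

Call:
move_arm(
  moves=[
    [0.05, [-0.6, 2.7, 0], -0.7],
    [0.05, [-0.6, 2.7, 0], 0],
    [0.05, [0, 0, -3], 0],
    [0.05, [0, 0, -3], 0],
    [0.05, [0, 0, -1.6], 0],
    [0.05, [0, 0, 0], 0],
    [0.05, [0, 0, 0], 0],
  ],
)

```text
t: 9.98
eef_pos: [488.1, -23.5, 12.8]
ee_rot: [0.627, 0.779, 0.0, 0.001]
wrist_force: [-0.5, 0.8, 0.2]
finger_gap: 0.117
gripper_force: 59.3
```

Run:
```python
from h import *
es=[arm.get_state()['eef_pos']]; s,p=wrist('w5'); print(s['t'],s['eef_pos'],s['wrist_force'])
e=s['eef_pos']; M=R.from_quat(s['ee_rot']).as_matrix()
# rectify along tool axes at z=23, scale 8, view tool x up
n=600; g=(np.arange(n)+.5)/7
B,A=np.meshgrid(g-n/14,65-g)   # b right?, a up
P=e+A[...,None]*M[:,0]+B[...,None]*M[:,1]; P[...,2]=23
m=topx(p,P.reshape(-1,3)).reshape(n,n,2).astype(np.float32)
cv2.imwrite('pics/w5r.png',cv2.remap(p['img'],m[...,0],m[...,1],cv2.INTER_CUBIC)[:,:,::-1])
```

```text
9.975 [488.07084416 -23.5172214   12.78522943] [-0.50719181  0.81223698  0.1806226 ]
```

View pics/w5r.png

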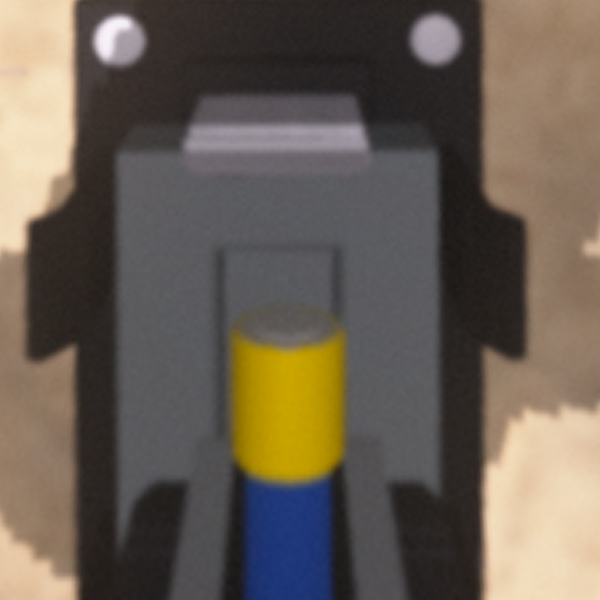

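The tool-aligned view at z=23 has the recess centre at col ~279 and the battery at col 289. The recess far end is at row 247, and the battery end face spans rows 303–348. So the battery must shift about (-1.7,+1.3) mm; then I lower it in.

Call:
move_arm(
  moves=[
    [0.05, [-0.17, 0.13, 0], 0],
    [0.05, [0, 0, -0.6], 0],
    [0.05, [0, 0, -0.5], 0],
    [0.05, [0, 0, -0.3], 0],
    [0.05, [0, 0, 0], 0],
  ],
)

```text
t: 10.65
eef_pos: [485.8, -22.2, 0.1]
ee_rot: [0.627, 0.779, 0.0, 0.0]
wrist_force: [-7.8, 0.8, 26.8]
finger_gap: 0.119
gripper_force: 74.7
```

The force at reported z≈0 suggests the fingertips are on the tray face, so the tip offset is about 23 mm and the battery is just entering the recess. I'll ease off and release.

Call:
move_arm(
  moves=[
    [0.05, [0, 0, 0.12], 0],
    [0.05, [0, 0, 0], 0],
  ],
)

```text
t: 10.9
eef_pos: [485.8, -22.2, 0.2]
ee_rot: [0.627, 0.779, 0.0, 0.0]
wrist_force: [-4.5, 1.2, 13.7]
finger_gap: 0.121
gripper_force: 67.4
```

Call:
move_arm(
  moves=[
    [0.2, [0, 0, 0], 0],
    [0.25, [0, 0, 0], 0],
    [0.25, [0, 0, 0], 0],
    [0.25, [0, 0, 1.5], 0],
    [0.25, [0, 0, 3], 0],
    [0, [0, 0, 0], 0],
    [0, [0, 0, 0], 0],
  ],
)

```text
t: 11.78
eef_pos: [485.4, -22.1, 44.2]
ee_rot: [0.627, 0.779, -0.0, -0.0]
wrist_force: [0.1, 0.4, 0.3]
finger_gap: -0.002
gripper_force: 0.0
```

```bash
cat > o.py <<'E'
from h import *
import sys
s,p=wrist(); print(s['t'],s['eef_pos'],s['wrist_force'],s['finger_gap'])
e=s['eef_pos']; M=R.from_quat(s['ee_rot']).as_matrix()
n=600; g=(np.arange(n)+.5)/6
B,A=np.meshgrid(g-n/12,65-g)
P=e+A[...,None]*M[:,0]+B[...,None]*M[:,1]; P[...,2]=float(sys.argv[2])
m=topx(p,P.reshape(-1,3)).reshape(n,n,2).astype(np.float32)
cv2.imwrite(f'pics/{sys.argv[1]}.png',cv2.remap(p['img'],m[...,0],m[...,1],cv2.INTER_CUBIC)[:,:,::-1])
E
python3 o.py w6 23
```

```text
11.775 [485.44496628 -22.1447636   44.20107871] [0.09268723 0.39381571 0.32198   ] -0.0017017192813675124
```

View pics/w6.png

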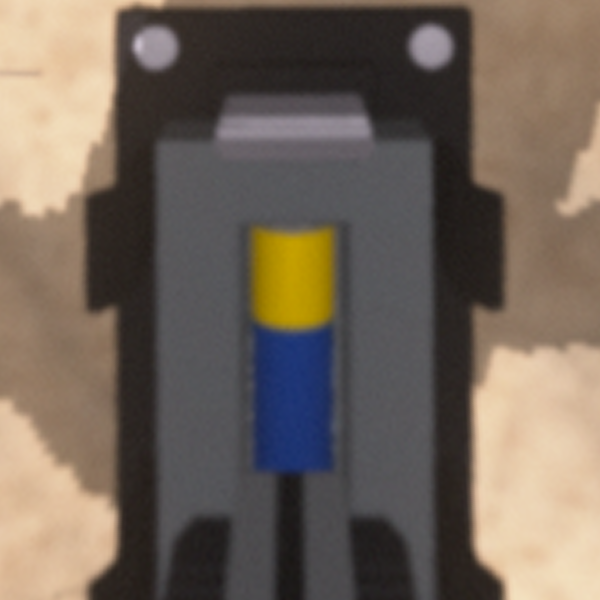

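The battery lies in the recess at px rows 230–470, cols 252–335, centred. Picture budget is used up, so numbers from here on. I'll press the battery down.

Call:
move_arm(
  moves=[
    [0, [0, 0, -3], 0],
    [0, [0, 0, -0.9], 0],
    [0, [0, 0, -0.3], 0],
    [0, [0, 0, -0.2], 0],
    [0, [0, 0, 0], 0],
  ],
)

```text
t: 12.45
eef_pos: [486.1, -22.2, 0.7]
ee_rot: [0.627, 0.779, 0.0, 0.0]
wrist_force: [0.4, -0.5, 0.1]
finger_gap: 0.005
gripper_force: 0.0
```

Call:
move_arm(
  moves=[
    [0, [0, 0, -0.15], 0],
    [0, [0, 0, -0.1], 0],
    [0, [0, 0, 0], 0],
    [0, [0, 0, 0], 0],
  ],
)

```text
t: 12.95
eef_pos: [486.2, -22.2, -1.0]
ee_rot: [0.627, 0.779, 0.0, 0.001]
wrist_force: [-2.5, 1.0, 10.8]
finger_gap: -0.003
gripper_force: 5.3
```

Contact force is 10.8 N at the flush height, so the battery is seated. Now to view the cover.

Call:
move_arm(
  moves=[
    [0, [0, 0, 5], 0],
    [0.35, [0, 0, 5], 0],
    [0.35, [-1.3, -4.5, 2.5], 0],
    [0.35, [-1.3, -4.5, 2.5], 0],
    [0.35, [-1.3, -4.5, 0], 0],
    [0.35, [-1.3, -4.5, 0], 0],
    [0.35, [0, 0, 0], 0],
    [0.35, [0, 0, 0], 0],
  ],
)

```text
t: 13.95
eef_pos: [433.7, -201.7, 147.8]
ee_rot: [0.628, 0.779, 0.0, -0.0]
wrist_force: [-0.4, 0.5, 0.5]
finger_gap: 0.35
gripper_force: 0.0
```

```bash
cat > c.py <<'E'
from h import *
import sys
cx,cy,z=map(float,sys.argv[1:4])
s,p=wrist('wc'); print(s['t'],s['eef_pos'],s['finger_gap'])
for t in ("cover","cover_under"): print(t,[(np.round(d['location'],1).tolist(),round(d['p'],2)) for d in finder.landmark_of(p,t)[:3]])
im=rectify(p,cx,cy,75,z,4,name='wcr')
h,sa,v=cv2.split(cv2.cvtColor(im,cv2.COLOR_BGR2HSV))
print('bg',im[20,20],im[-20,20],'ctr',im[300,300])
m=((sa<60)&(v>30)&(v<170)).astype(np.uint8)
m=cv2.morphologyEx(m,cv2.MORPH_OPEN,np.ones((7,7)))
n,l,st,c=cv2.connectedComponentsWithStats(m)
for k in range(1,n):
    if st[k,4]>2000:
        r=cv2.minAreaRect(np.argwhere(l==k)[:,::-1].astype(np.float32))
        print(st[k].tolist(),'ctr',cx+(r[0][0]-300)/4,cy-(r[0][1]-300)/4,'size',np.array(r[1])/4,'ang',r[2])
for row in im[::30,::30]: print(' '.join('%3d/%3d'%(a,b) for a,b in zip(cv2.cvtColor(row[None],cv2.COLOR_BGR2HSV)[0,:,1],row.max(1))))
E
python3 c.py 433 -202 5
```

```text
13.95 [ 433.71818529 -201.74641704  147.78778159] 0.34977733678345535
cover [([433.9, -200.0, -3.7], 0.86), ([306.0, -191.0, 1.0], 0.7), ([344.9, -59.3, -3.0], 0.61)]
cover_under [([340.6, -56.3, -2.8], 0.95), ([432.0, -198.4, 0.1], 0.58), ([314.4, -190.6, 0.9], 0.58)]
bg [145 179 216] [144 180 215] ctr [77 76 79]
[158, 114, 256, 367, 61707] ctr 429.4578170776367 -201.38043212890625 size [85.05310059 46.20069122] ang 74.8989028930664
 73/221  72/222  74/209  79/200  78/192  79/201  74/216  83/129  84/118  77/116  85/126  88/130  88/131  82/121  86/107  86/122  87/129  88/133  82/199  78/187
 80/219  79/216  72/220  74/220  74/206  77/203  83/156  86/128  87/114  83/111  81/117  81/132  86/130  85/126  81/117  87/108  84/124  90/127  86/140  78/194
 72/227  75/224  79/220  77/219  71/218  76/197  82/127  80/134  87/120  82/115  87/111  94/122  90/127  83/126  82/121  84/112  89/117  84/124  85/129  84/170
 72/226  69/227  70/228  77/222  76/215  83/129  84/116  84/131  88/128  86/113  84/118  86/128 101/114  91/126  89/123  91/115  86/110  89/117  89/126  90/187
 77/221  77/222  78/22
[... 1837 characters left out ...]
/146  77/191  83/208  85/210  81/215  82/215  81/217  86/213
 83/211  87/209  77/224  80/218  83/215  84/218  89/212  82/212  77/185  76/188  81/214  81/212  82/205  79/206  81/208  83/213  85/211  83/213  81/216  84/215
 82/214  84/215  82/215  82/218  78/220  83/216  81/217  84/209  81/210  82/206  82/217  85/206  83/210  84/204  82/209  83/209  81/214  87/209  85/212  81/217
 81/218  85/213  83/211  78/220  77/221  81/215  79/222  78/219  81/210  84/207  78/218  82/214  81/213  84/213  82/217  87/211  82/214  85/211  83/211  83/214
 82/218  81/216  86/211  79/224  80/221  77/221  81/220  78/222  86/211  85/212  84/213  81/218  86/210  83/212  84/213  82/215  85/210  59/ 90  27/ 84  81/217
```

The cover outline measures 85.05 x 46.2 mm, an exact match. Its centre is about (430.5,-201.3), yaw 15.1°, and its colour is grey (saturation 6–9). Going down to grip the rib.

Call:
move_arm(
  moves=[
    [0.35, [-0.3, 0.05, -4], 2.8],
    [0.35, [0, 0, -4], 0],
    [0.35, [0, 0, -4], 0],
    [0.35, [0, 0, -2.5], 0],
    [0.35, [0, 0, -1], 0],
    [0.35, [0, 0, 0], 0],
  ],
)

```text
t: 14.85
eef_pos: [431.0, -201.2, -7.2]
ee_rot: [0.608, 0.794, 0.0, -0.0]
wrist_force: [0.7, -0.2, 0.0]
finger_gap: 0.35
gripper_force: 0.0
```

Call:
move_arm(
  moves=[
    [0.35, [0, 0, -0.5], 0],
    [0.35, [0, 0, -0.4], 0],
    [0.35, [0, 0, 0], 0],
    [0.05, [0, 0, 0], 0],
    [0.05, [0, 0, 0], 0],
    [0.05, [0, 0, 0], 0],
    [0.05, [0, 0, 0], 0],
  ],
)

```text
t: 15.72
eef_pos: [431.0, -201.9, -15.8]
ee_rot: [0.608, 0.794, 0.0, 0.0]
wrist_force: [-1.3, 0.9, 5.7]
finger_gap: 0.124
gripper_force: 59.8
```

Gripped. Lift, and measure the held cover in the tool frame.

Call:
move_arm(
  moves=[
    [0.05, [0, 0, 2], 0],
    [0.05, [0, 0, 4], -2.8],
    [0.05, [0.5, 1.5, 4], 0],
    [0.05, [1, 3.3, 0], 0],
    [0.05, [1, 3.3, 0], 0],
    [0.05, [1, 3.3, 0], 0],
    [0.05, [1, 3.3, 0], 0],
    [0.05, [1, 3.3, 0], 0],
    [0.05, [0, 0, 0], 0],
    [0.05, [0, 0, 0], 0],
  ],
)

```text
t: 16.98
eef_pos: [485.5, -21.9, 83.6]
ee_rot: [0.627, 0.779, -0.0, -0.0]
wrist_force: [-0.2, 0.1, -0.7]
finger_gap: 0.127
gripper_force: 59.1
```

```bash
cat > hold.py <<'E'
from h import *
import sys
def ortho(p,e,M,z,n=600,ppm=6):
    g=(np.arange(n)+.5)/ppm
    B,A=np.meshgrid(g-n/2/ppm,70-g); P=e+A[...,None]*M[:,0]+B[...,None]*M[:,1]; P[...,2]=z
    m=topx(p,P.reshape(-1,3)).reshape(n,n,2).astype(np.float32)
    return cv2.remap(p['img'],m[...,0],m[...,1],cv2.INTER_LINEAR)[:,:,::-1].copy()
s,p=wrist('wh'); e=s['eef_pos']; M=R.from_quat(s['ee_rot']).as_matrix()
print(s['t'],e,s['finger_gap'],np.degrees(np.arctan2(M[1,1],M[0,1])))
im=ortho(p,e,M,e[2]+20.8); cv2.imwrite('pics/hold.png',im)
g=cv2.cvtColor(im,cv2.COLOR_BGR2GRAY).astype(float); g=cv2.GaussianBlur(g,(5,5),0)
dx=cv2.Sobel(g,cv2.CV_64F,1,0,ksize=3); dy=cv2.Sobel(g,cv2.CV_64F,0,1,ksize=3)
for a in (20,24,28,32,36):
    r=int((70-a)*6); d=np.abs(dx[r-2:r+3].mean(0)); k=[i for i in range(1,599) if d[i]>15 and d[i]>=d[i-1] and d[i]>d[i+1]]
    print('a',a,[(round((i-300)/6,1),int(dx[r,i])) for i in k])
for b in (-12,-6,0,6,12):
    c=int(300+b*6); d=np.abs(dy[:,c-2:c+3].mean(1)); k=[i for i in range(1,330) if d[i]>15 and d[i]>=d[i-1] and d[i]>d[i+1]]
    print('b',b,[(round(70-i/6,1),int(dy[i,c])) for i in k])
E
python3 hold.py
```

```text
16.975 [485.51119569 -21.94285251  83.57935732] 0.1267535037590759 12.329065448544844
a 20 [(-24.5, -91), (21.0, 98)]
a 24 [(-27.7, -62), (-24.5, -32), (21.0, 99)]
a 28 [(-32.5, -31), (-30.5, -37), (-24.7, -33), (21.0, 110)]
a 32 [(-37.8, -56), (-24.7, -29), (21.0, 107)]
a 36 [(-44.5, -21), (-42.8, -48), (-24.5, -34), (21.2, 39), (36.8, 47)]
b -12 [(69.5, -83), (55.7, 34), (43.7, -20), (42.2, 17)]
b -6 [(69.7, -91), (60.3, 44), (58.3, 64), (56.2, -38), (43.8, -15), (42.0, 18), (18.7, -27)]
b 0 [(69.7, -78), (60.3, 45), (58.5, 69), (56.3, -43), (46.0, 50), (43.5, -63), (41.7, 20), (19.2, -24)]
b 6 [(69.7, -76), (60.3, 24), (58.5, 70), (56.3, -40), (43.7, -21), (42.3, 16), (41.8, 16)]
b 12 [(69.7, -69), (67.5, 82), (63.7, -75), (55.8, 39), (43.8, -22), (42.2, 16)]
```

```bash
cat >> hold.py <<'E'
print('--- base plate z=5')
im=ortho(p,e,M,5.); cv2.imwrite('pics/hold5.png',im)
g=cv2.GaussianBlur(cv2.cvtColor(im,cv2.COLOR_BGR2GRAY).astype(float),(5,5),0)
dx=cv2.Sobel(g,cv2.CV_64F,1,0,ksize=3); dy=cv2.Sobel(g,cv2.CV_64F,0,1,ksize=3)
for a in (45,48,51,54,57,60):
    r=int((70-a)*6); d=np.abs(dx[r-2:r+3].mean(0)); k=[i for i in range(1,599) if d[i]>40 and d[i]>=d[i-1] and d[i]>d[i+1]]
    print('a',a,[(round((i-300)/6,1),int(dx[r,i])) for i in k])
for b in (-30,-12,-6,0,6,12,26):
    c=int(300+b*6); d=np.abs(dy[:,c-2:c+3].mean(1)); k=[i for i in range(1,200) if d[i]>25 and d[i]>=d[i-1] and d[i]>d[i+1]]
    print('b',b,[(round(70-i/6,1),int(dy[i,c])) for i in k])
E
python3 hold.py | sed -n '1p;/---/,$p'
```

```text
17.025 [485.5042969  -22.27042152  83.64134781] 0.12140442581506958 12.277522867527397
--- base plate z=5
a 45 [(-33.8, -102), (31.5, 51)]
a 48 [(-33.8, -98), (31.5, 56)]
a 51 [(-33.7, -95), (31.3, 52)]
a 54 [(-33.7, -92), (-29.8, 59), (-22.2, -61), (20.0, 61), (27.7, -56), (31.3, 55)]
a 57 [(-33.5, -95), (-29.8, 63), (-22.8, -53), (20.7, 59), (27.5, -57), (31.3, 51)]
a 60 [(-33.5, -92), (31.3, 47), (31.8, 48)]
b -30 [(62.3, -81), (57.3, 44), (52.3, -29)]
b -12 [(62.2, -55), (43.0, 31), (39.8, -28)]
b -6 [(62.2, -56), (46.8, 27), (43.0, 35), (39.8, -30)]
b 0 [(62.2, -55), (43.0, 39), (39.8, -30)]
b 6 [(62.7, -57), (46.8, 25), (43.0, 40), (39.8, -32)]
b 12 [(62.7, -51), (42.8, 35)]
b 26 [(62.3, -51), (58.7, 58), (51.7, -51)]
```

Held cover: centre a=-0.5, b=-1.75, edges parallel. Holder base: centre a=+0.3, b=-1.15, size 65.1 mm as it should be. Shifting slightly, then lowering to just above the guide lips.

Call:
move_arm(
  moves=[
    [0.05, [0.03, 0.08, -2], 0],
    [0.05, [0, 0, -2], 0],
    [0.05, [0, 0, -1.2], 0],
    [0.05, [0, 0, 0], 0],
    [0.05, [0, 0, 0], 0],
  ],
)

```text
t: 17.7
eef_pos: [486.6, -21.2, 32.3]
ee_rot: [0.627, 0.779, 0.0, 0.0]
wrist_force: [0.1, -0.2, -0.8]
finger_gap: 0.127
gripper_force: 59.1
```

```bash
python3 hold.py; python3 -c "from h import *; print(arm.get_state()['wrist_force'])"
```

```text
17.7 [486.55139785 -21.19003668  32.34594212] 0.12744606729816346 12.278753777242075
a 20 [(-49.5, -44), (-26.7, -74), (-24.2, 45), (20.8, -42), (22.3, 70), (35.0, -16), (36.8, 32), (39.2, -26), (42.7, 47), (44.3, 19)]
a 24 [(-31.3, -58), (-28.8, 38), (-26.5, -71), (-24.3, 40), (20.8, -40), (22.3, 63), (24.2, -31), (26.8, 40), (46.5, 67)]
a 28 [(-31.5, -86), (-24.5, 47), (21.0, -51), (26.8, 74), (45.7, 65)]
a 32 [(-31.3, -82), (-24.3, 45), (20.8, -52), (26.7, 81), (45.3, 61)]
a 36 [(-49.0, 48), (-45.8, -79), (-31.5, -97), (-24.5, 41), (21.0, -53), (26.8, 68), (46.0, 62)]
b -12 [(66.3, -91), (53.5, 15), (51.0, 54), (49.3, 22), (48.0, -45), (44.0, -20), (42.2, 18)]
b -6 [(66.5, -87), (54.5, 39), (51.0, 61), (48.0, -47), (44.0, -21), (42.2, 18), (19.0, -28)]
b 0 [(66.5, -93), (54.3, 41), (51.0, 63), (48.0, -49), (43.7, -21), (41.8, 18), (19.3, -29)]
b 6 [(66.5, -87), (54.3, 46), (51.0, 66), (48.0, -47), (43.8, -20), (41.8, 20)]
b 12 [(66.7, -85), (50.8, 17), (47.8, 34), (43.8, -20), (41.8, 21)]
--- base plate z=5
a 45 [(-34.8, -136), (30.3, 67)]
a 48 [(-35.0, -116), (30.2, 76)]
a 51 [(-35.0, -109), (-30.0, 47), (-25.2, -52), (20.3, 50), (25.3, -46), (30.2, 77)]
a 54 [(-34.8, -118), (-31.8, 112), (-23.5, -76), (19.0, 80), (26.5, -77), (30.2, 67)]
a 57 [(-34.8, -115), (-31.0, 47), (-24.5, -60), (19.7, 70), (25.7, -66), (30.2, 69)]
a 60 [(-34.7, -108), (30.3, 61)]
b -30 [(61.7, -110), (57.2, 71), (50.7, -60)]
b -12 [(61.3, -72), (45.3, 29), (41.0, 42), (36.8, -36)]
b -6 [(61.7, -75), (45.5, 30), (41.0, 48), (36.8, -37)]
b 0 [(61.8, -70), (45.5, 32), (41.0, 49), (36.8, -35)]
b 6 [(61.8, -68), (45.5, 33), (41.2, 50), (36.8, -38)]
b 12 [(61.8, -65)]
b 26 [(62.0, -73), (57.2, 47), (51.8, -45)]
[-0.04240022 -0.14267811 -0.52815537]
```

Holder now appears at b=-2.35, a=-0.3 at both heights, with the cover at b=-1.75, a=-0.5. Shift -0.6 mm in x and lower to the clips.

Call:
move_arm(
  moves=[
    [0.05, [-0.06, 0.01, 0], 0],
    [0.05, [0, 0, -0.7], 0],
    [0.05, [0, 0, -0.6], 0],
    [0.05, [0, 0, 0], 0],
  ],
)

```text
t: 18.25
eef_pos: [485.4, -20.9, 18.3]
ee_rot: [0.627, 0.779, -0.0, -0.0]
wrist_force: [-0.2, -0.1, -1.2]
finger_gap: 0.129
gripper_force: 59.2
```

Call:
move_arm(
  moves=[
    [0.05, [0, 0, -0.2], 0],
    [0.05, [0, 0, -0.2], 0],
    [0.05, [0, 0, -0.1], 0],
    [0.05, [0, 0, 0], 0],
  ],
)

```text
t: 18.75
eef_pos: [486.7, -21.4, 15.2]
ee_rot: [0.627, 0.779, 0.001, 0.002]
wrist_force: [-1.5, -3.1, 12.9]
finger_gap: 0.125
gripper_force: 61.0
```

Call:
move_arm(
  moves=[
    [0.05, [0, 0, -0.2], 0],
    [0.05, [0, 0, -0.1], 0],
    [0.05, [0, 0, -0.1], 0],
    [0.05, [0, 0, 0], 0],
  ],
)

```text
t: 19.25
eef_pos: [486.9, -21.2, 10.3]
ee_rot: [0.627, 0.779, 0.001, 0.001]
wrist_force: [3.8, -3.0, -0.4]
finger_gap: 0.123
gripper_force: 59.1
```

Force rose to 13 N and then dropped, so the clips have given way. Pressing on to the seat.

Call:
move_arm(
  moves=[
    [0.05, [0, 0, -0.2], 0],
    [0.05, [0, 0, -0.2], 0],
    [0.05, [0, 0, 0], 0],
    [0.05, [0, 0, 0], 0],
  ],
)

```text
t: 19.75
eef_pos: [485.3, -20.8, 7.2]
ee_rot: [0.627, 0.779, -0.0, 0.0]
wrist_force: [-3.7, -2.6, 19.3]
finger_gap: 0.12
gripper_force: 61.9
```

Call:
move_arm(
  moves=[
    [0.05, [0, 0, -0.05], 0],
    [0.05, [0, 0, 0], 0],
    [0.05, [0, 0, 0], 0],
    [0.05, [0, 0, 0], 0],
  ],
)

```text
t: 20.25
eef_pos: [485.3, -20.8, 7.2]
ee_rot: [0.627, 0.779, 0.0, 0.0]
wrist_force: [-6.0, -2.0, 25.0]
finger_gap: 0.124
gripper_force: 62.7
```

```bash
python3 hold.py | head -12; python3 -c "
from h import *
s=arm.get_state(); print(s['t'],s['wrist_force'],R.from_quat(s['ee_rot']).as_matrix()[:,2])"
```

```text
20.25 [485.29080781 -20.79584993   7.16141404] 0.12377877338346044 12.317914531559746
a 20 [(-35.7, -82), (-24.3, 46), (21.0, -51), (33.8, 77)]
a 24 [(-35.8, -81), (-24.5, 46), (20.8, -49), (33.7, 85)]
a 28 [(-36.0, -82), (-24.5, 53), (21.2, -58), (33.7, 85)]
a 32 [(-48.8, -41), (-45.8, 47), (-36.8, -73), (-34.7, -39), (-34.0, -39), (-31.8, -15), (-24.5, 47), (21.0, -66), (32.7, 41), (39.7, 70), (46.3, -17)]
a 36 [(-34.5, -79), (-29.5, -92), (-24.5, 48), (21.0, -56), (27.2, 82), (42.2, 66)]
b -12 [(63.7, -106), (49.0, 25), (45.2, 64), (43.2, 16), (41.7, -42)]
b -6 [(63.8, -94), (49.8, 45), (45.5, 70), (41.8, -45), (19.2, -33)]
b 0 [(63.8, -94), (49.8, 46), (45.5, 73), (44.0, -22), (41.7, -45), (19.3, -34)]
b 6 [(63.8, -96), (49.8, 48), (45.5, 71), (44.0, -18), (43.2, 16), (41.8, -45)]
b 12 [(63.8, -90), (45.7, 16), (43.5, 32), (31.5, -16)]
--- base plate z=5
20.3 [-5.81316447 -1.74554514 25.15364333] [ 4.10248370e-04 -2.73942476e-04 -9.99999878e-01]
```

The cover hasn't shifted in the grip: same edges, tool level to 0.0005 rad. The underside is at 23.0 mm, the far edge is under the clip bead, and I'm pressing a stiff 25 N. Handing in.

```bash
python3 -c "
from rig import arm
print(arm.hand_in())"
```

```text
the job is handed in; nothing more can be done
None
```

I handed the job in with the battery pressed flush and the cover snapped under the clips, still pressed down at about 25 N. `hand_in()` returned no verdict, and the far clip showed in the last image data but the near one didn't.

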